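Release the ratchet and lower the hold-down onto the mounted specimen

TASK

On the specimen press, push the thumb pad of the ratchet pawl all the way down so that the pawl swings clear of the teeth (it stays there), and only then push the hold-down arm down by its hand plate until its foot rests on the black specimen on the anvil. Only press and push with the fingertips: never force the arm against the engaged pawl, do not pick up or shift the specimen, and leave everything else on the bench where it stands. Finish with the pawl free, the arm down on the specimen and the hand away.

Things in the scene. Friction and masses are not known exactly. Their poses are not given: they have to be found in the camera images.
- press: White press fixed to the bench: base plate 130 (x) by 300 (y) by 18 mm. Origin: centre of its underside; z up; y runs from the hand plate (-y end) to the thumb pad (+y end), all mechanism at x = 0. Arm pivot, axis along x: y +50, z 110 mm, between cheeks 136 mm high, 52 mm over all. Steel anvil 56 mm across: y -65, top z 48. Pawl pivot: y +98, z 60.
- holddown (a joint): Hold-down arm angle (rad), grows as it goes down. 0: slants up 0.6 rad from level towards -y of the press; 0.6: level, foot flat on the specimen. Starts 0.01 to 0.06; the engaged pawl stops it near 0.09. Stiff pivot: with the pawl free about 5 N on the hand plate moves it; it stays where left. On the specimen it stops hard. Range 0 to 0.75.
- push_plate (a point): Top centre of the black rubber hand plate on the arm's end: 75 mm along the arm, 36 wide, 14 thick. The point is 212.5 mm from the pivot along the arm, 12 mm above the arm's centre line; about 240 mm above the bench at the start, 122 with the arm down, on an arc about the pivot (press y about -120 to -162 mm).
- foot (a point): Centre of the underside of the arm's round dark steel foot, 24 mm across, on a stem below the arm, 115 mm from the pivot along the arm and 37 mm below its centre line.
- pawl (a joint): Angle (rad) of the dark steel ratchet pawl, grows as its thumb pad is pressed down. 0: engaged (the start), nose hooked over a tooth of the arm; from 0.2 the nose is clear of all teeth; stop at 0.32. Stiff pivot: about 3 N on the pad moves it; it stays where it is left.
- thumb_pad (a point): Top centre of the pawl's thumb pad, a flat dark steel plate 34 (x) by 32 (y) by 6 mm at the +y end of the press (press y +180, z 86 mm at the start). It sinks about 26 mm to the stop, on an arc about the pawl's pivot, 82 mm away horizontally.
- specimen: Mounted specimen: a loose black plastic puck 30 mm across and 25 mm high with a small metal square in its top face, about 45 g, standing on the anvil under the foot, within 3 mm of the anvil's centre. Origin: centre of its underside.
- puck_a: Bystander: a mounted specimen like the other (black puck, 30 mm across, 25 mm high), loose on the press's base plate near the -y end, on its +x side. Origin: centre of its underside.
- puck_b: Bystander: another such black puck, 30 mm across, 25 mm high, loose on the bench beside the press. Origin: centre of its underside.
- puck_c: Bystander: another such black puck, 30 mm across, 25 mm high, loose on the bench beside the press. Origin: centre of its underside.
- jar: Bystander: closed jar with a white cap, 50 mm across, 70 mm high, loose on the bench beside the press. Origin: centre of its underside.
- dish: Bystander: white ceramic dish, 80 mm across, 25 mm high, loose on the bench beside the press. Origin: centre of its underside.
- carton: Bystander: cardboard carton 45 by 60 by 80 mm high, loose on the bench beside the press. Origin: centre of its underside.
- driver: Bystander: screwdriver 170 mm long with a black handle, lying on the bench on the far side of the press. Origin: on its axis, at the underside, near mid-length.
Mind the look-alikes: they are no part of the job. Leave any green or pink look-alike of the specimen alone.

How it is judged:
On the way, in this order (a step that is already met when the one before it is completed fails the run):
1. the pawl is pressed free of the teeth while the arm is still up (value of joint pawl above 0.22 rad and value of joint holddown below 0.15 rad), for 0.1 s.
2. the arm is pushed down until its foot is on the specimen (value of joint holddown above 0.58 rad and value of joint pawl above 0.2 rad), for 0.2 s.
At the end, for the whole second after the job is handed in: The arm is at rest at 0.578 to 0.625 rad (its foot on the specimen, to 2.5 mm), the pawl is still free (above 0.2 rad), and the specimen stands upright and still on the anvil with its centre within 8 mm of the foot's (value of joint holddown between 0.578 and 0.625 rad and value of joint pawl above 0.2 rad and horizontal distance between specimen and foot below 0.008 m and z of specimen in the frame of press above 0.045 m and angle between specimen's own z axis and vertical below 0.06 rad and linear speed of specimen below 0.02 m/s and velocity of joint holddown between -0.03 and 0.03 rad/s); the robot touches nothing.
It fails at once if the arm is forced past the engaged pawl (value of joint holddown above 0.17 rad and value of joint pawl below 0.12 rad).
It fails at once if the arm is forced against the engaged pawl (more than 20 N on the arm) (contact force between the fingers and holddown above 20 N and value of joint pawl below 0.12 rad).
It fails at once if the specimen is shifted more than 10 mm, tipped or lifted (distance of specimen from where it was at the start of the episode above 0.01 m or angle between specimen's own z axis and vertical above 0.3 rad).
It fails at once if the specimen is touched with the fingers (contact force between the fingers and specimen above 0.5 N).
It fails at once if a bystander is shifted more than 15 mm or lifted (distance of any of puck_a, puck_b, puck_c, jar, dish, carton, driver from where it was at the start of the episode above 0.015 m).
It also fails if it takes over 48 s, if anything falls off the work surface, if the arm or the gripper's body presses on something with over 40 N, if the wrist force passes 120 N, or if a joint passes its speed limit or range.

ROBOT

A 7-joint arm with a two-finger parallel gripper is mounted at the origin on the work surface. World frame = base frame: x ahead of the robot, y to its left, z up, the work surface at z = 0. Lengths are in m, angles in rad, forces in N, time in s.
With the tool pointing down it reaches from about 0.425 to 0.875 m from the base axis. Payload 4.7 kg.
Tool frame: the origin (TCP) lies midway between the tips of the shut fingers; the grasp point (between the pads) lies 19 mm behind it; z points along the fingers, y is the line along which they close (so a half turn about z gives the same grasp; the last joint's range is limited). The gripper opens to 87 mm and grips with 3 to 60 N. Pads are 19 mm wide; open, the fingers measure 117 mm over their backs; the gripper's body (75 mm by 190 mm) begins 51 mm behind the grasp point.
Start: joints at [1.297, 0.321, -0.07, 1.45, 0.023, 1.371, -0.057], TCP at [0.184, -0.623, 0.223] pointing down, gripper open.
Joint ranges: [-2.86, 2.86], [-0.3, 2.09], [-1.38, 1.24], [0.06, 2.45], [-1.56, 4.7], [0.09, 2.05], [-2.69, 2.69]. Speed limits (rad/s): [2.57, 2.57, 3.14, 3.14, 3.14, 3.14, 3.14].

INTERFACE

Orientations are given as a 3x3 rotation matrix whose columns are the frame's x, y, z axes.
In Python, from rig import read_state, snapshot, get_calibration, job_done, boxes_of, masks_of, spot_point gives the robot as it stands.
- The arm moves only by the tool arm_command, never from a script. Its argument "steps" is a list of rows, each a list of 7 numbers: the shift along the tool's x, y, z in mm, then the turn, a rotation vector about the tool's x, y, z in rad, then the gripper's target within -1 to 1 (shut at 1, half-way at 0, fully open at -1). In form: [[tx, ty, tz, wx, wy, wz, grip], ...]. A call has 1 to 12 rows; each row is the pose to reach, as a shift and turn from the pose commanded when the call began, along the tool's axes at that moment; what a row does not reach only later rows make up. A row lasts 1/12 s, in which the tool goes at most 41.7 mm and 7.16 degrees, less where a joint would pass 70% of its speed; a pose out of reach is approached as far as the arm can. A call with a gripper value outside its range is refused whole. The fingers move at their own pace and stop on an object; "force" is the grip in N (left out, the last holds). Time passes only in rows, so rows that repeat a pose let the fingers close. It gives the time, the measured TCP pose, the force, the opening and the grip force at its end, in the units of the state.
- read_state(): the state, without advancing time (a new reading comes with each control period).
- snapshot(name): name is "scene" or "top" or "wrist"; returns the picture (480x640x3 uint8, red, green, blue); there is no depth.
- get_calibration(name): a dict with "mtx" (3x3 intrinsics, pixels), "distortion" ([k1, k2, p1, p2, k3] as OpenCV has them; the pictures are not rectified), "rvec" (rotation vector, rad) and "tvec" (3), from world to camera coordinates, as OpenCV has them; the wrist camera has in their place "hand_eye" (4x4, takes a point from camera to tool coordinates, whose origin is the TCP and whose axes are the flange's). Camera axes: x right, y down, z forward; pixel columns grow to the right and rows downward; lengths in m; the calibration is good to about 2 mm. A picture is of the moment at which its call begins: read the wrist's pose just before it. get_calibration takes no time and is no camera call.
- job_done(): hands the job in; it is judged then, once.
Trained networks look in the newest picture that a camera, given by its name, has taken for a name from the list of things; names that differ only in an ending like _2 or _b are one class to them, and where a whole thing is asked for, a point or a joint stands for the part that bears it (a point fixed in the world has none). Each returns a list of dicts, best first, with "p" (0 to 1); they miss things now and then, are a little off and sometimes report something else, mostly with a low value. They report only what shows in the picture. A call takes as long as a camera call. They do not tell look-alikes from the thing itself.
- boxes_of(camera, query): "at" ([x, y, z] in m, in the coordinates of the camera as it stood for that picture, good to about 4 mm: the middle of the surface that is visible of it).
- masks_of(camera, query): "region" (480x640 bool, what is visible of it).
- spot_point(camera, query): "at" ([x, y, z] in m, in the coordinates of the camera as it stood for that picture, good to about 4 mm: a listed point, or the origin of a listed thing).
The state is a dict: "t": time; "q": joint angles; "joint_vel": joint speeds; "effort": joint torques, N m; "tool_pos": TCP position; "tool_rot": TCP orientation; "ft_force": force on the tool from outside, world axes, zero at the start; "wrist_torque": the same for the moment, N m; "opening": finger opening in m; "finger_force": force on a finger pad.
Only numpy, scipy, OpenCV 4.12 (cv2) and the standard library are available. Lean on these libraries where they do the work, as an engineer would, in place of code of your own. Each camera call takes 0.05 s, during which the arm holds its last target. There are 200 camera calls.

## Working session

There is one attempt and no reset: what is moved stays moved. The work goes in short steps, Python scripts to look and compute and a tool call to move; the robot and the scene stay as the last step left them, time stands still between calls to the robot, and variables do not carry over. Pictures are saved under pics/ and viewed, at most 10 in all, crops included, and the job is handed in when it is done.

Besides the shell and the picture viewer there is one more tool, called as a command line: name --pt "numbers of a row" for each row, then --argument value for the rest. arm_command: Moves the arm, as the interface text tells. Its arguments: {"type":"object","properties":{"steps":{"type":"array","items":{"type":"array","items":{"type":"number"}}},"force":{"type":"number"}},"required":["steps"]}

```bash
mkdir -p pics; cat > h.py <<'E'
import numpy as np, cv2
from rig import *
def cam2w(cam,p,st=None):
    c=get_calibration(cam)
    if cam=="wrist":
        st=st or read_state(); H=np.array(c["hand_eye"]); t=H[:3,:3]@np.array(p)+H[:3,3]
        return np.array(st["tool_rot"])@t+np.array(st["tool_pos"])
    R,_=cv2.Rodrigues(np.array(c["rvec"],float)); return R.T@(np.array(p)-np.array(c["tvec"],float).ravel())
def proj(cam,P):
    c=get_calibration(cam)
    return cv2.projectPoints(np.array(P,float).reshape(-1,1,3),np.array(c["rvec"],float),np.array(c["tvec"],float),np.array(c["mtx"],float),np.array(c["distortion"],float))[0].reshape(-1,2)
E
python3 - <<'E'
from h import *
np.set_printoptions(precision=4,suppress=True)
s=read_state();print(s["t"],s["tool_pos"],s["tool_rot"])
for cam in("scene","top"):
    im=snapshot(cam);cv2.imwrite(f"pics/{cam}.png",im[:,:,::-1])
    for q in("press","push_plate","foot","thumb_pad","specimen","jar","dish","carton","driver"):
        for r in spot_point(cam,q)[:4]: print(cam,q,round(r["p"],2),cam2w(cam,r["at"]))
E
```

```text
0.0 [ 0.1843 -0.6228  0.2215] [[ 0.9588  0.2839 -0.0006]
 [ 0.2839 -0.9588  0.0018]
 [-0.     -0.0019 -1.    ]]
scene press 0.67 [0.5698 0.0394 0.0033]
scene press 0.59 [ 0.5865 -0.0193  0.1437]
scene push_plate 0.65 [ 0.5968 -0.0735  0.2381]
scene foot 0.95 [ 0.586  -0.0221  0.1436]
scene thumb_pad 0.84 [0.5186 0.2165 0.0864]
scene specimen 0.94 [ 0.5408 -0.1648 -0.0024]
scene specimen 0.8 [ 0.6114 -0.1717 -0.0035]
scene jar 0.58 [ 0.4294  0.0649 -0.0011]
scene dish 0.73 [ 0.4662 -0.0832  0.0004]
scene carton 0.81 [ 0.7223 -0.0354  0.0007]
scene carton 0.38 [0.5687 0.0376 0.0011]
scene driver 0.7 [ 0.7943  0.0943 -0.0028]
top press 0.8 [0.5674 0.0429 0.0002]
top press 0.69 [ 0.5846 -0.0168  0.0504]
top push_plate 0.79 [ 0.5997 -0.0737  0.2347]
top push_plate 0.25 [ 0.5839 -0.0117  0.1457]
top foot 0.56 [ 0.5848 -0.0139  0.1434]
top thumb_pad 0.87 [0.5191 0.2175 0.0851]
top specimen 0.67 [ 0.5843 -0.0167  0.0503]
top specimen 0.64 [ 0.6135 -0.1702 -0.0052]
top specimen 0.46 [ 0.5444 -0.1697 -0.001 ]
top jar 0.57 [0.431  0.0634 0.0043]
top dish 0.58 [ 0.4661 -0.0835 -0.0013]
top carton 0.63 [ 0.7255 -0.0309  0.0016]
top driver 0.95 [0.7877 0.099  0.001 ]
top driver 0.23 [0.5689 0.0455 0.0013]
```

View pics/scene.png

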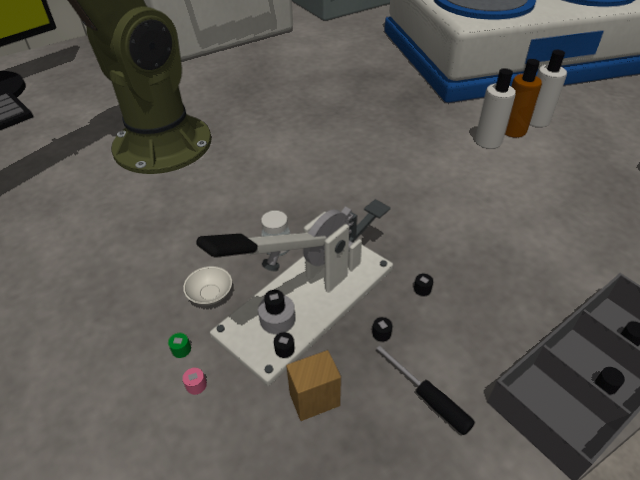

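View pics/top.png

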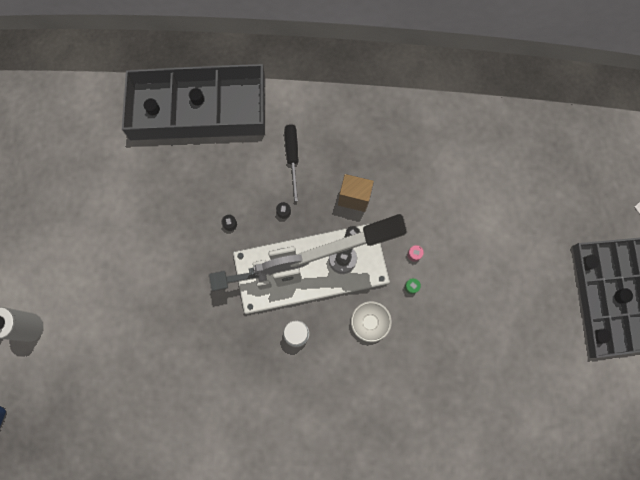

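The scene view shows the press, with the arm raised (plate ~(228,244), pad ~(377,208)). The green and pink pucks are look-alikes. Both cameras agree: thumb pad about (0.519, 0.217, 0.086), plate about (0.598, -0.0735, 0.237). They are 0.30 m apart, as they should be, with press yaw about 0.266.

I'll shut the fingers, raise the tool and turn it 90° so the body lies across the press.

arm_command --pt "375 -225 -110 0 0 -1.55 1" --pt "375 -225 -110 0 0 -1.55 1" --pt "375 -225 -110 0 0 -1.55 1" --pt "375 -225 -110 0 0 -1.55 1" --pt "375 -225 -110 0 0 -1.55 1" --pt "375 -225 -110 0 0 -1.55 1" --pt "375 -225 -110 0 0 -1.55 1" --pt "375 -225 -110 0 0 -1.55 1" --pt "375 -225 -110 0 0 -1.55 1" --pt "375 -225 -110 0 0 -1.55 1" --pt "375 -225 -110 0 0 -1.55 1" --pt "375 -225 -110 0 0 -1.55 1" --force 20

```text
t: 2.0
tool_pos: [0.4865, -0.2927, 0.3351]
tool_rot: [[-0.234, 0.972, 0.006], [0.972, 0.234, 0.002], [0.0, 0.007, -1.0]]
ft_force: [0.3, 1.7, -0.1]
opening: 0.015
finger_force: 0.0
```

```bash
cat > d.py <<'E'
from h import *
import sys
s=read_state();R=np.array(s["tool_rot"]);p=np.array(s["tool_pos"])
np.set_printoptions(precision=3,suppress=True)
print(s["t"],p,s["ft_force"],s["q"],s["opening"]);print(R)
if len(sys.argv)>3: print("shift mm",1000*R.T@(np.array(list(map(float,sys.argv[1:4])))-p))
E
python3 d.py 0.519 0.217 0.33
```

```text
2.0 [ 0.486 -0.293  0.335] [ 0.323  1.723 -0.089] [ 0.936  0.14  -0.492  1.463  0.062  1.55   0.683] 0.014990169617556687
[[-0.234  0.972  0.006]
 [ 0.972  0.234  0.002]
 [ 0.     0.007 -1.   ]]
shift mm [487.946 150.825   6.247]
```

arm_command --pt "488 151 6 0 0 -0.03 1" --pt "488 151 6 0 0 -0.03 1" --pt "488 151 6 0 0 -0.03 1" --pt "488 151 6 0 0 -0.03 1" --pt "488 151 6 0 0 -0.03 1" --pt "488 151 6 0 0 -0.03 1" --pt "488 151 6 0 0 -0.03 1" --pt "488 151 6 0 0 -0.03 1" --pt "488 151 6 0 0 -0.03 1" --pt "488 151 6 0 0 -0.03 1" --pt "488 151 6 0 0 -0.03 1" --pt "488 151 6 0 0 -0.03 1"

```text
t: 3.0
tool_pos: [0.5216, 0.1989, 0.3272]
tool_rot: [[-0.244, 0.97, 0.002], [0.97, 0.244, -0.001], [-0.001, 0.001, -1.0]]
ft_force: [1.5, -0.8, -0.2]
opening: 0.0006
finger_force: 0.0
```

```bash
python3 d.py 0.519 0.218 0.115; python3 - <<'E'
from h import *
s=read_state();im=snapshot("wrist");cv2.imwrite("pics/w1.png",im[:,:,::-1])
for q in("thumb_pad","push_plate"):
    for r in spot_point("wrist",q)[:2]: print(q,round(r["p"],2),cam2w("wrist",r["at"],s))
E
```

```text
3.0 [0.522 0.199 0.327] [ 1.525 -0.754 -0.221] [ 0.398  0.179 -0.923  1.487  0.144  1.546 -0.275] 0.0005673979256220082
[[-0.244  0.97   0.002]
 [ 0.97   0.244 -0.001]
 [-0.001  0.001 -1.   ]]
shift mm [ 19.365   1.888 212.151]
thumb_pad 0.87 [0.51587926 0.21068885 0.08458154]
```

View pics/w1.png

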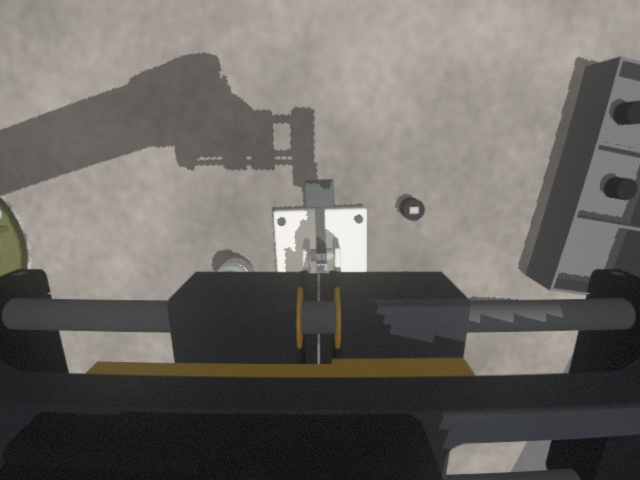

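The wrist view shows the thumb pad at about (318,192), straight ahead of the shut fingers, and its position agrees with the fixed cameras. I'll let the arm settle while descending part of the way.

arm_command --pt "12 0 40 0 0 -0.02 1" --pt "12 0 80 0 0 -0.02 1" --pt "12 0 120 0 0 -0.02 1" --pt "12 0 160 0 0 -0.02 1" --pt "12 0 160 0 0 -0.02 1" --pt "12 0 160 0 0 -0.02 1" --pt "12 0 160 0 0 -0.02 1"

```text
t: 3.73
tool_pos: [0.5203, 0.2085, 0.169]
tool_rot: [[-0.262, 0.965, 0.003], [0.965, 0.262, 0.001], [-0.0, 0.003, -1.0]]
ft_force: [-0.1, 0.8, 0.9]
opening: 0.0007
finger_force: 0.0
```

```bash
python3 d.py 0.5175 0.221 0.10; python3 - <<'E'
from h import *
s=read_state();im=snapshot("wrist");cv2.imwrite("pics/w2.png",im[:,:,::-1])
for q in("thumb_pad",):
    for r in spot_point("wrist",q)[:2]: print(q,round(r["p"],2),cam2w("wrist",r["at"],s))
E
```

```text
3.7333 [0.52  0.209 0.169] [-0.106  0.801  0.942] [ 0.359  0.272 -0.908  1.726  0.226  1.251 -0.337] 0.0006759717666092608
[[-0.262  0.965  0.003]
 [ 0.965  0.262  0.001]
 [-0.     0.003 -1.   ]]
shift mm [12.778  0.422 68.974]
thumb_pad 0.63 [0.51571939 0.21354599 0.08691289]
```

arm_command --pt "11 0 35 0 0 0 1" --pt "11 0 65 0 0 0 1" --pt "11 0 74 0 0 0 1" --pt "11 0 80 0 0 0 1" --pt "11 0 86 0 0 0 1" --pt "11 0 92 0 0 0 1" --pt "11 0 97 0 0 0 1" --pt "11 0 97 0 0 0 1"

```text
t: 4.5
tool_pos: [0.5166, 0.221, 0.0704]
tool_rot: [[-0.265, 0.964, 0.002], [0.964, 0.265, 0.002], [0.002, 0.003, -1.0]]
ft_force: [0.1, 2.9, 3.2]
opening: 0.0006
finger_force: 1.5
```

arm_command --pt "0 0 3 0 0 0 1" --pt "0 0 6 0 0 0 1" --pt "0 0 8 0 0 0 1" --pt "0 0 9 0 0 0 1" --pt "0 0 9 0 0 0 1"

```text
t: 4.92
tool_pos: [0.5166, 0.2204, 0.0617]
tool_rot: [[-0.264, 0.964, 0.002], [0.964, 0.264, 0.001], [0.001, 0.002, -1.0]]
ft_force: [-1.8, 3.8, 6.3]
opening: 0.0003
finger_force: 4.3
```

arm_command --pt "0 0 1 0 0 0 1" --pt "0 0 2 0 0 0 1" --pt "0 0 3 0 0 0 1" --pt "0 0 4 0 0 0 1" --pt "0 0 4 0 0 0 1"

```text
t: 5.33
tool_pos: [0.517, 0.2206, 0.0603]
tool_rot: [[-0.264, 0.964, 0.003], [0.964, 0.264, -0.0], [-0.001, 0.003, -1.0]]
ft_force: [-7.3, 0.8, 24.2]
opening: 0.0005
finger_force: 12.4
```

The force jumped to 24 N, so the pawl is at its stop. Lifting off and checking.

arm_command --pt "0 0 -40 0 0 0 1" --pt "0 0 -80 0 0 0 1" --pt "0 0 -120 0 0 0 1" --pt "0 0 -160 0 0 0 1" --pt "0 0 -200 0 0 0 1" --pt "0 0 -240 0 0 0 1" --pt "0 0 -270 0 0 0 1" --pt "0 0 -270 0 0 0 1"

```text
t: 6.0
tool_pos: [0.5186, 0.2186, 0.3327]
tool_rot: [[-0.261, 0.965, 0.009], [0.965, 0.261, -0.0], [-0.003, 0.009, -1.0]]
ft_force: [-0.3, 1.8, -0.5]
opening: 0.0005
finger_force: 0.0
```

```bash
python3 d.py 0.598 -0.0735 0.30; python3 - <<'E'
from h import *
for cam in("scene","wrist","top"):
    s=read_state();im=snapshot(cam)
    if cam=="scene": cv2.imwrite("pics/s2.png",cv2.resize(im[170:350,170:410,::-1],None,fx=3,fy=3,interpolation=cv2.INTER_CUBIC))
    for q in("thumb_pad","push_plate"):
        for r in spot_point(cam,q)[:2]: print(cam,q,round(r["p"],2),cam2w(cam,r["at"],s))
E
```

```text
6.0 [0.519 0.219 0.333] [-0.298  1.77  -0.451] [ 0.371  0.187 -0.941  1.472  0.156  1.551 -0.299] 0.0004873721943205797
[[-0.261  0.965  0.009]
 [ 0.965  0.261 -0.   ]
 [-0.003  0.009 -1.   ]]
shift mm [-302.592    0.142   33.468]
scene thumb_pad 0.73 [0.51804967 0.218286   0.05989256]
scene thumb_pad 0.69 [ 0.72233682 -0.03567426 -0.00076547]
scene push_plate 0.59 [ 0.59520241 -0.07555925  0.23655486]
scene push_plate 0.38 [0.64419529 0.21636182 0.00173313]
wrist thumb_pad 0.95 [0.51110753 0.21482427 0.05604054]
wrist push_plate 0.41 [ 0.64381277  0.22336709 -0.00188029]
top thumb_pad 0.87 [0.51840069 0.22342293 0.05885261]
top push_plate 0.59 [ 0.60154517 -0.07047974  0.2332552 ]
```

View pics/s2.png

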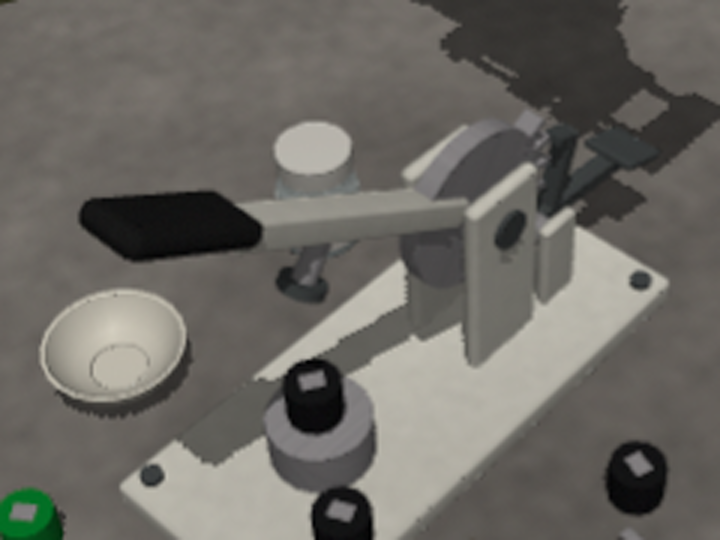

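The pawl pad is now at z 0.059 (stop) and its nose is clear, and the arm is still up. Next I'll move over the hand plate.

arm_command --pt "-40 0 0 0 0 0 1" --pt "-80 0 0 0 0 0 1" --pt "-120 0 0 0 0 0 1" --pt "-160 0 0 0 0 0 1" --pt "-200 0 0 0 0 0 1" --pt "-240 0 0 0 0 0 1" --pt "-280 0 0 0 0 0 1" --pt "-304 0 0 0 0 0 1" --pt "-304 0 30 0 0 0 1" --pt "-304 0 60 0 0 0 1" --pt "-304 0 60 0 0 0 1" --pt "-304 0 60 0 0 0 1"

```text
t: 7.45
tool_pos: [0.5949, -0.0739, 0.2652]
tool_rot: [[-0.264, 0.964, -0.004], [0.965, 0.264, 0.001], [0.002, -0.004, -1.0]]
ft_force: [-0.3, 0.5, 0.1]
opening: 0.0007
finger_force: 0.0
```

```bash
python3 d.py 0.5987 -0.0747 0.243; python3 - <<'E'
from h import *
s=read_state();im=snapshot("scene");cv2.imwrite("pics/s3.png",cv2.resize(im[130:350,150:410,::-1],None,fx=2.5,fy=2.5,interpolation=cv2.INTER_CUBIC))
E
```

```text
7.45 [ 0.595 -0.074  0.265] [-0.278  0.52   0.074] [ 0.702  0.278 -0.76   1.493  0.19   1.451  0.206] 0.000725186006380271
[[-0.264  0.964 -0.004]
 [ 0.965  0.264  0.001]
 [ 0.002 -0.004 -1.   ]]
shift mm [-1.84   3.55  22.162]
```

View pics/s3.png

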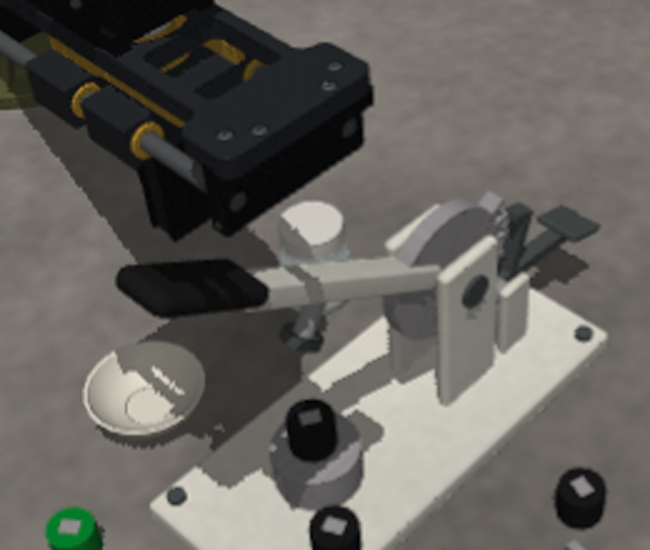

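The fingertips (about (180,238) in the crop) are above the hand plate. I'll push it down along its arc.

arm_command --pt "-1 3 10 0 0 0 1" --pt "-2 3 20 0 0 0 1" --pt "-5 3 28 0 0 0 1" --pt "-9 3 35 0 0 0 1" --pt "-13 3 42 0 0 0 1" --pt "-17 3 49 0 0 0 1" --pt "-20 3 56 0 0 0 1" --pt "-23 3 63 0 0 0 1" --pt "-26 3 70 0 0 0 1" --pt "-29 3 77 0 0 0 1" --pt "-29 3 78 0 0 0 1"

```text
t: 8.42
tool_pos: [0.6079, -0.1022, 0.1888]
tool_rot: [[-0.263, 0.965, 0.003], [0.965, 0.263, -0.001], [-0.002, 0.003, -1.0]]
ft_force: [1.9, -1.5, 5.5]
opening: 0.0003
finger_force: 2.2
```

arm_command --pt "-2 0 7 0 0 0 1" --pt "-4 0 14 0 0 0 1" --pt "-6 0 21 0 0 0 1" --pt "-8 0 28 0 0 0 1" --pt "-9 0 35 0 0 0 1" --pt "-10 0 42 0 0 0 1" --pt "-11 0 48 0 0 0 1" --pt "-12 0 54 0 0 0 1" --pt "-12 0 58 0 0 0 1" --pt "-12 0 58 0 0 0 1"

```text
t: 9.25
tool_pos: [0.6103, -0.1137, 0.1308]
tool_rot: [[-0.263, 0.965, 0.001], [0.965, 0.263, -0.001], [-0.002, 0.001, -1.0]]
ft_force: [0.9, -1.5, 1.4]
opening: 0.0001
finger_force: 1.0
```

arm_command --pt "0 0 2 0 0 0 1" --pt "0 0 4 0 0 0 1" --pt "0 0 6 0 0 0 1" --pt "0 0 7 0 0 0 1" --pt "0 0 8 0 0 0 1" --pt "0 0 8 0 0 0 1"

```text
t: 9.75
tool_pos: [0.6097, -0.1126, 0.1225]
tool_rot: [[-0.264, 0.965, -0.0], [0.965, 0.264, -0.0], [0.0, -0.0, -1.0]]
ft_force: [0.9, -2.3, 3.8]
opening: 0.0005
finger_force: 2.2
```

arm_command --pt "0 0 1 0 0 0 1" --pt "0 0 2 0 0 0 1" --pt "0 0 3 0 0 0 1" --pt "0 0 3 0 0 0 1" --pt "0 0 3 0 0 0 1"

```text
t: 10.17
tool_pos: [0.6098, -0.1127, 0.1222]
tool_rot: [[-0.264, 0.965, 0.0], [0.965, 0.264, -0.001], [-0.001, -0.0, -1.0]]
ft_force: [-3.7, -2.3, 16.7]
opening: 0.0
finger_force: 8.8
```

There's a hard stop at z 0.122, exactly the arm-down height. I'll hold briefly, then lift away.

arm_command --pt "0 0 1 0 0 0 1" --pt "0 0 1 0 0 0 1" --pt "0 0 1 0 0 0 1" --pt "0 0 -10 0 0 0 1" --pt "0 0 -40 0 0 0 1" --pt "0 0 -80 0 0 0 1" --pt "0 0 -120 0 0 0 1" --pt "0 0 -160 0 0 0 1" --pt "-40 0 -160 0 0 0 1" --pt "-80 0 -160 0 0 0 1" --pt "-120 0 -160 0 0 0 1" --pt "-120 0 -160 0 0 0 1"

```text
t: 11.17
tool_pos: [0.6401, -0.2381, 0.2761]
tool_rot: [[-0.253, 0.967, -0.005], [0.967, 0.253, -0.002], [-0.001, -0.005, -1.0]]
ft_force: [-1.1, -2.5, -1.6]
opening: 0.0005
finger_force: 0.0
```

```bash
python3 - <<'E'
from h import *
for cam in("top","scene"):
    s=read_state();im=snapshot(cam)
    for q in("thumb_pad","push_plate","foot"):
        for r in spot_point(cam,q)[:2]: print(cam,q,round(r["p"],2),cam2w(cam,r["at"],s))
cv2.imwrite("pics/s4.png",cv2.resize(im[130:410,150:450,::-1],None,fx=2,fy=2,interpolation=cv2.INTER_CUBIC));print(s["ft_force"],s["t"])
E
```

```text
top thumb_pad 0.57 [0.52087276 0.22268658 0.0562056 ]
top push_plate 0.63 [ 0.60880678 -0.11140319  0.12174628]
top foot 0.78 [ 0.58420499 -0.01486531  0.07603305]
scene thumb_pad 0.77 [0.51742834 0.22102381 0.05954857]
scene push_plate 0.95 [ 0.61226766 -0.11394368  0.12128078]
scene foot 0.57 [ 0.58778016 -0.01814057  0.07309803]
[-0.3975193  -0.36458217  0.46995015] 11.3667
```

View pics/s4.png

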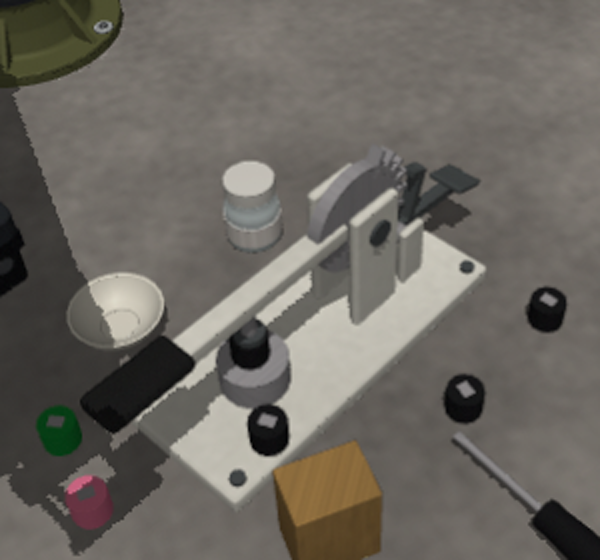

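The arm is level with its foot on the specimen (about (250,340) in the crop). The pawl is still down, the bystanders are in place, and the hand is away.

```bash
python3 -c "from rig import *; print(job_done())"
```

```text
the job is handed in; nothing more can be done
None
```

The job is handed in: I pressed the pawl to its stop first, then pushed the arm down until its foot rested on the specimen; the last picture shows the pawl still free, the bystanders in place and the hand away (no verdict was returned).

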